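Weigh the specimen jar from behind the bottles

ROBOT

A 7-joint arm with a two-finger parallel gripper is mounted at the origin on the work surface. World frame = base frame: x ahead of the robot, y to its left, z up, the work surface at z = 0. Lengths are in m, angles in rad, forces in N, time in s.
With the tool pointing down it reaches from about 0.4 to 0.85 m from the base axis. Payload 4.5 kg.
Tool frame: the origin (TCP) lies midway between the tips of the shut fingers; the grasp point (between the pads) lies 19 mm behind it; z points along the fingers, y is the direction in which the jaws open and shut (so a half turn about z gives the same grasp; the last joint's range is limited). The gripper opens to 88 mm and grips with 3 to 60 N. Pads are 18 mm wide; open, the fingers measure 123 mm over their backs; the gripper's body (75 mm by 187 mm) begins 45 mm behind the grasp point.
Start: joints at [1.352, 0.689, -0.195, 1.565, 0.157, 0.902, -0.215], TCP at [0.156, -0.605, 0.239] pointing down, gripper open.
Joint ranges: [-3.01, 3.01], [-0.46, 2.08], [-1.47, 1.51], [0.13, 2.56], [-1, 4.14], [0.04, 2.09], [-2.66, 2.66]. Speed limits (rad/s): [2.57, 2.57, 3.14, 3.14, 3.14, 3.14, 3.14].

INTERFACE

Orientations are given as a unit quaternion [x, y, z, w].
In Python, from plant import r gives the robot as it stands. The module is installed in compiled form; this text tells all that it offers.
- The arm moves only by the tool carry_out, never from a script. Its argument "commands" is a list of rows, each a list of 6 numbers: the shift along the tool's x, y, z in m, then the turn, a rotation vector about the tool's x, y, z in degrees. In form: [[dx, dy, dz, wx, wy, wz], ...]. A call has 1 to 12 rows; each row is the pose to reach, as a shift and turn from the pose commanded when the call began, along the tool's axes at that moment; what a row does not reach only later rows make up. A row lasts 1/10 s, in which the tool goes at most 50 mm and 8.59 degrees, less where a joint would pass 70% of its speed; a pose out of reach is approached as far as the arm can. A call with a gripper value outside its range is refused whole. "fingers" is the closure in counts, from 0 (fully open) to 255 (shut), set as the call begins (left out, the last holds). The fingers move at their own pace and stop on an object; "grip_force" is the grip in N (left out, the last holds). Time passes only in rows, so rows that repeat a pose let the fingers close. It gives the time, the measured TCP pose, the force and the opening at its end, in the units of the state.
- r.get_state(): the state, without advancing time (a new reading comes with each control period).
- r.snapshot(name): name is "scene" or "top"; returns a dict with "img" (420x560x3 uint8, blue, green, red), "intrinsics" (3x3 intrinsics, pixels), "k1" (the pictures are not rectified: a ray, as slopes to the right and down, at radius r is drawn at 1 + k1 r^2 times it, then the intrinsics apply), "extrinsics" (4x4, takes a point from camera to world coordinates). Camera axes: x right, y down, z forward; pixel columns grow to the right and rows downward; lengths in m; the calibration is good to about 2 mm. A picture is of the moment at which its call begins. There is no depth.
- r.finish_job(): hands the job in, once; it reports no verdict.
Trained networks look in a picture, given as the dict that the camera call returned (one of the last four; its "shot" number tells which), for a name from the list of things; names that differ only in an ending like _2 or _b are one class to them, and where a whole thing is asked for, a point or a joint stands for the part that bears it (a point fixed in the world has none). Each returns a list of dicts, best first, with "p" (0 to 1); they miss things now and then, are a little off and sometimes report something else, mostly with a low value. They report only what shows in the picture. A call takes as long as a camera call.
- r.spot_in(picture, label): "xyz" ([x, y, z] in m, in world coordinates, good to about 4 mm: the middle of the surface that is visible of it).
- r.spot_point(picture, label): "xyz" ([x, y, z] in m, in world coordinates, good to about 4 mm: a listed point, or the origin of a listed thing).
The state is a dict: "clock": time; "q": joint angles; "qd": joint speeds; "joint_torque": joint torques, N m; "tool_pos": TCP position; "eef_rot": TCP orientation; "contact_force": force on the tool from outside, world axes, zero at the start; "moment": the same for the moment, N m; "opening": opening from 0.0 (shut) to 1.0 (fully open).
Only numpy, scipy, OpenCV 4.12 (cv2) and the standard library are available. Lean on these libraries where they do the work, as an engineer would, in place of code of your own. Each camera call takes 0.05 s, during which the arm holds its last target.

TASK

The low specimen jar at the back of the grey spill tray is hemmed in by three taller containers: clear all three out to the empty white drip tray, then put the specimen jar in the middle of the balance pan, and after that put each of the three back in the place where it stood in the spill tray at the start. Keep everything upright and set it down gently without dropping it, and leave the dropper bottle and the beaker in the spill tray where they stand.

Things in the scene. Friction and masses are not known exactly. Their poses are not given: they have to be found in the camera images.
- narrow_bottle: Loose tall narrow-mouth bottle, white plastic, 138 mm high: round body 58 mm in diameter up to 85 mm, sloping shoulder, then a black ribbed cap 32 mm in diameter from 112 to 138 mm. About 0.24 kg. One of the three that hem in the specimen jar. Origin at the centre of the underside, z up.
- square_bottle: Loose square bottle, white plastic, 132 mm high: body 56 x 56 mm (sides along its x and y) up to 88 mm, short shoulder up to 100 mm, then a black ribbed cap 44 mm in diameter from 107 to 132 mm. About 0.26 kg. One of the three that hem in the specimen jar. Origin at the centre of the underside, z up.
- tall_cup: Loose tall sample cup, white plastic, 106 mm high: slightly tapered round body 50 to 54 mm in diameter up to 84 mm, then a wider black ribbed lid 58 mm in diameter from 84 to 106 mm. About 0.20 kg. One of the three that hem in the specimen jar. Origin at the centre of the underside, z up.
- specimen_jar: Loose low specimen jar, 43 mm high, the lowest of the lidded containers: white round body 54 mm in diameter up to 28 mm, then a black ribbed lid 57 mm in diameter from 28 to 43 mm. About 0.09 kg. Stands at the back (tray +x) of the spill tray with one taller container close in front of it and one close on either side (about 63 mm between centres), too close for a gripper to come down until they are gone. Origin at the centre of the underside, z up.
- spill_tray: Fixed grey tray, 200 x 310 mm outside (its x and y), rim 24 mm high, walls and floor 4 mm thick. Holds the three taller containers, the specimen jar, the dropper bottle and the beaker at the start. Origin at the centre of the underside on the bench: its floor lies 4 mm above; -x is the front, roughly towards the robot.
- drip_tray: Fixed empty white tray, 240 x 180 mm outside (its x and y), rim 16 mm high, walls and floor 4 mm thick; the side area for the three taller containers, which fit in it together, well apart. Left or right of the spill tray. Origin at the centre of the underside on the bench: its floor lies 4 mm above.
- pan (a point): Centre of the top face of the balance's round steel weighing pan, 124 mm in diameter, 70 mm above the bench, flat and rigid. The white balance (240 x 190 mm, 56 mm high, grey display panel on the side nearest the robot, at most 61 mm high) stands on the other side of the spill tray from the drip tray. z up.
- dropper_bottle: Loose small amber dropper bottle, 35 mm in diameter, 89 mm high with its rubber bulb, near a front end of the spill tray. Leave alone. Origin at the centre of the underside.
- beaker: Loose small white open beaker, 48 mm in diameter, 55 mm high, near the other front end of the spill tray. Leave alone. Origin at the centre of the underside.

How it is judged:
By the outcome, as a careful person would: the job done as asked, in the order asked, and still so for the second after the job is handed in, with the robot touching nothing.
It also fails if it takes over 144 s, if anything falls off the work surface, if the arm or the gripper's body presses on something with over 40 N, if the wrist force passes 120 N, or if a joint passes its speed limit or range.

## Working session

There is one attempt and no reset: what is moved stays moved. The work goes in short steps, Python scripts to look and compute and a tool call to move; the robot and the scene stay as the last step left them, time stands still between calls to the robot, and variables do not carry over. Pictures are saved under pics/ and viewed, and the job is handed in when it is done.

Besides the shell and the picture viewer there is one more tool, called after "Call:" by a JSON object that holds its "api" and its "payload". carry_out: Moves the arm, as the interface text tells. Its arguments: {"type":"object","properties":{"commands":{"type":"array","items":{"type":"array","items":{"type":"number"}}},"fingers":{"type":"number"},"grip_force":{"type":"number"}},"required":["commands"]}

```bash
mkdir -p pics
python3 - <<'E'
from plant import r
import cv2
s=r.get_state(); print(s)
for n in ["scene","top"]:
    p=r.snapshot(n); cv2.imwrite(f"pics/{n}0.png",p["img"]); print(n,p["intrinsics"],p["k1"],p["extrinsics"],p["shot"])
    for l in ["narrow_bottle","square_bottle","tall_cup","specimen_jar","spill_tray","drip_tray","pan","dropper_bottle","beaker"]:
        try: print(l,[(round(d["p"],2),[round(float(v),4) for v in d["xyz"]]) for d in r.spot_point(p,l)][:2])
        except Exception as e: print(l,e)
E
```

```text
{'clock': 0.0, 'q': array([ 1.35181143,  0.68998347, -0.19451219,  1.56635202,  0.15730168,
        0.90251421, -0.21510344]), 'qd': array([-0.0022078 ,  0.00054152,  0.00106543, -0.00035081,  0.00130843,
        0.00102636,  0.00027558]), 'joint_torque': array([-4.48453477e-05, -5.27562010e+01, -1.26694847e+00, -1.53429991e+01,
       -5.26984571e-02,  6.67474349e-03,  1.88295526e-04]), 'tool_pos': array([ 0.15610125, -0.6045272 ,  0.23790819]), 'eef_rot': array([ 9.92017526e-01,  1.26096621e-01, -1.86968319e-04, -9.13568001e-04]), 'contact_force': array([-0.58216161,  0.36362153,  0.30250064]), 'moment': array([-0.05245893, -0.04327011, -0.03429162]), 'opening': 1.0003784930962187}
scene [[445.00288173   0.         278.4051169 ]
 [  0.         445.00288173 209.76957216]
 [  0.           0.           1.        ]] 0.0141361779651002 [[-0.72042579  0.54868169 -0.42418756  0.97767536]
 [ 0.69350006  0.57580543 -0.43301937  0.42528628]
 [ 0.0066597  -0.60613242 -0.79533587  0.83364275]
 [ 0.          0.          0.          1.        ]] 1
narrow_bottle [(0.64, [0.5441, -0.0266, 0.0038])
[... 510 characters left out ...]
443.44014711   0.         277.97196626]
 [  0.         443.44014711 222.69109689]
 [  0.           0.           1.        ]] -0.08661722352286993 [[-0.02924509 -0.99593147  0.08523636  0.46944971]
 [-0.999558    0.02959384  0.0028306  -0.01575808]
 [-0.00534155 -0.0851159  -0.99635674  1.1441936 ]
 [ 0.          0.          0.          1.        ]] 2
narrow_bottle []
square_bottle []
tall_cup [(0.58, [0.6027, 0.0455, 0.0055])]
specimen_jar [(0.66, [0.6037, -0.0184, 0.0046])]
spill_tray [(0.92, [0.5584, -0.02, 0.001])]
drip_tray [(0.85, [0.5273, 0.3787, 0.0005])]
pan [(0.67, [0.5624, -0.3498, 0.0648])]
dropper_bottle [(0.48, [0.5009, 0.0893, 0.0009])]
beaker [(0.79, [0.505, -0.1266, 0.0084])]
```

View pics/scene0.png

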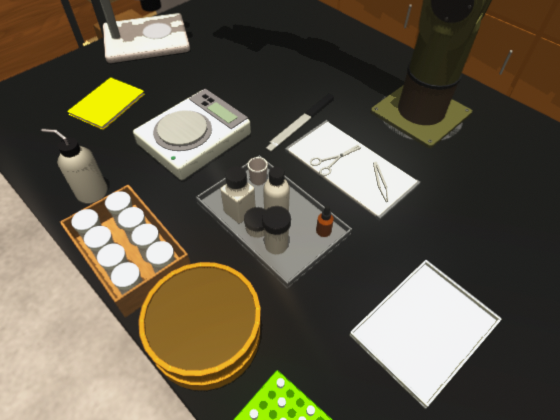

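View pics/top0.png

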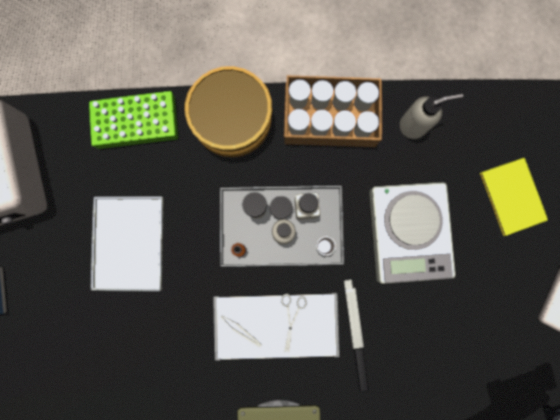

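The top view shows the cup lid at about (255,204), the jar at (281,208), the square cap at (308,203) and the narrow cap at (284,230). The drip tray is on the left (+y) and the pan is at (413,218). I'll zoom in for accurate centres.

```bash
cat > h.py <<'E'
import numpy as np, cv2
def ray(p,u,v):
    K=p["intrinsics"];k1=p["k1"];T=p["extrinsics"]
    d=np.array([(u-K[0,2])/K[0,0],(v-K[1,2])/K[1,1]]);s=d.copy()
    for _ in range(20): s=d/(1+k1*(s@s))
    return T[:3,3],T[:3,:3]@np.array([s[0],s[1],1])
def atz(p,u,v,z):
    o,d=ray(p,u,v); return o+d*(z-o[2])/d[2]
def proj(p,X):
    T=p["extrinsics"];c=T[:3,:3].T@(np.array(X)-T[:3,3]);s=c[:2]/c[2];s=s*(1+p["k1"]*(s@s))
    K=p["intrinsics"];return s*K[0,0]+K[:2,2]
def circ(p,c,rad,n=40):
    return np.array([proj(p,[c[0]+rad*np.cos(t),c[1]+rad*np.sin(t),c[2]]) for t in np.linspace(0,2*np.pi,n)])
E
python3 - <<'E'
from plant import r
import cv2,numpy as np,pickle
from h import *
P={n:r.snapshot(n) for n in["top","scene"]}
pickle.dump(P,open("P0.pkl","wb"))
a=P["top"]["img"][175:285,205:355]; cv2.imwrite("pics/ct.png",cv2.resize(a,None,fx=5,fy=5,interpolation=cv2.INTER_CUBIC))
a=P["scene"]["img"][145:285,190:355]; a=cv2.convertScaleAbs(a,alpha=1.5,beta=20);cv2.imwrite("pics/cs.png",cv2.resize(a,None,fx=4,fy=4,interpolation=cv2.INTER_CUBIC))
E
```

```text
(no output)
```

View pics/ct.png

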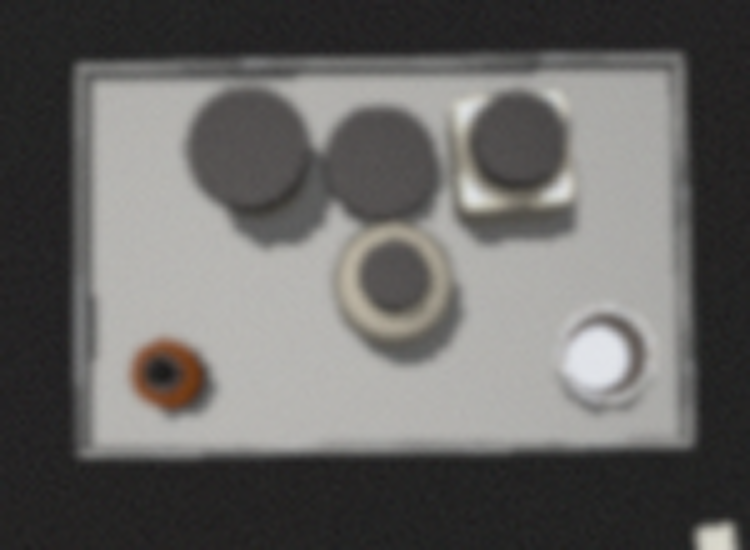

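View pics/cs.png

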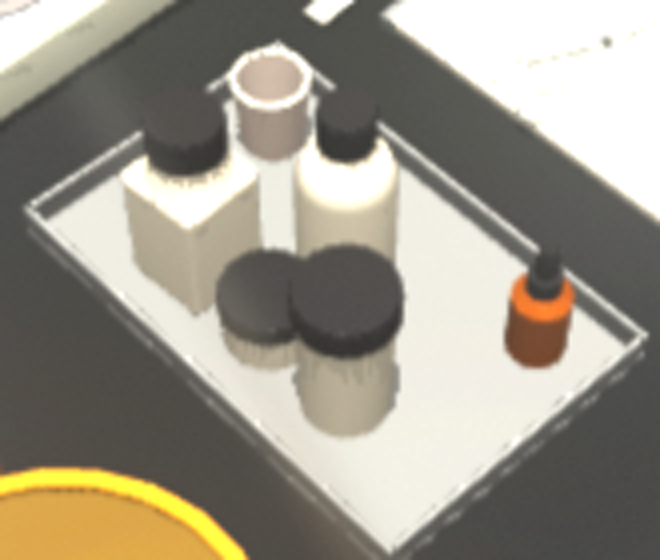

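Call:
{"api": "carry_out", "payload": {"commands": [[0,0,-0.03,0,0,0],[0.0,0,-0.06,0,0,4],[0,0,-0.06,0,0,8],[0,0,-0.06,0,0,14.5],[0,0,-0.06,0,0,14.5]]}}

```text
clock: 1.6
tool_pos: [0.1564, -0.6052, 0.299]
eef_rot: [1.0, -0.0, -0.0, 0.0]
contact_force: [-0.1, 1.1, -0.1]
opening: 0.998
```

The crop shows lid centres near (247,148), (382,163), (518,138) and (395,276) at 5x. I'll compute world positions and overlay circles of the known diameters.

Run:
```python
import pickle
from h import *
P=pickle.load(open("P0.pkl","rb")); p=P["top"];s=P["scene"]
it={"cup":((247,148),.110,.029),"jar":((382,163),.047,.0285),"sq":((518,138),.136,.022),"nar":((395,276),.142,.016),"drop":((162,371),.093,.006),"beak":((604,356),.059,.024)}
a=cv2.imread("pics/ct.png");b=cv2.imread("pics/cs.png")
for k,((X,Y),z,R) in it.items():
    u,v=(X+.5)/5-.5+205,(Y+.5)/5-.5+175
    w=atz(p,u,v,z);print(k,w.round(4))
    c=circ(p,w,R);c=((c-[205,175]+.5)*5-.5).astype(int);cv2.polylines(a,[c],1,(0,255,0))
    c=circ(s,w,R);c=((c-[190,145]+.5)*4-.5).astype(int);cv2.polylines(b,[c],1,(0,255,0))
    cv2.polylines(b,[((circ(s,[w[0],w[1],.004],{"cup":.025,"jar":.027,"sq":.028,"nar":.029,"drop":.0175,"beak":.024}[k])-[190,145]+.5)*4-.5).astype(int)],1,(0,0,255))
for q in [(75,63),(685,55),(693,446),(80,458)]:
    print("spill corner",atz(p,(q[0]+.5)/5-.5+205,(q[1]+.5)/5-.5+175,.024).round(4))
t=p["img"]
for q in [(92,197),(163,196),(162,290),(91,290)]: print("drip",atz(p,*q,.016).round(4))
c=np.hstack([a,b[:550]]);cv2.imwrite("pics/o1.png",a);cv2.imwrite("pics/o2.png",b)
g=t[175:290,365:460];cv2.imwrite("pics/pan.png",cv2.resize(g,None,fx=5,fy=5,interpolation=cv2.INTER_CUBIC))
```

```text
cup [0.6032 0.0422 0.11  ]
jar [ 0.6018 -0.0213  0.047 ]
sq [ 0.6007 -0.0835  0.136 ]
nar [ 0.5387 -0.0252  0.142 ]
drop [0.5002 0.0861 0.093 ]
beak [ 0.5021 -0.127   0.059 ]
spill corner [0.6609 0.1341 0.024 ]
spill corner [ 0.6556 -0.178   0.024 ]
spill corner [ 0.4565 -0.1738  0.024 ]
spill corner [0.4595 0.1353 0.024 ]
drip [0.6478 0.4714 0.016 ]
drip [0.6441 0.2827 0.016 ]
drip [0.4029 0.2874 0.016 ]
drip [0.4066 0.4733 0.016 ]
```

View pics/o1.png

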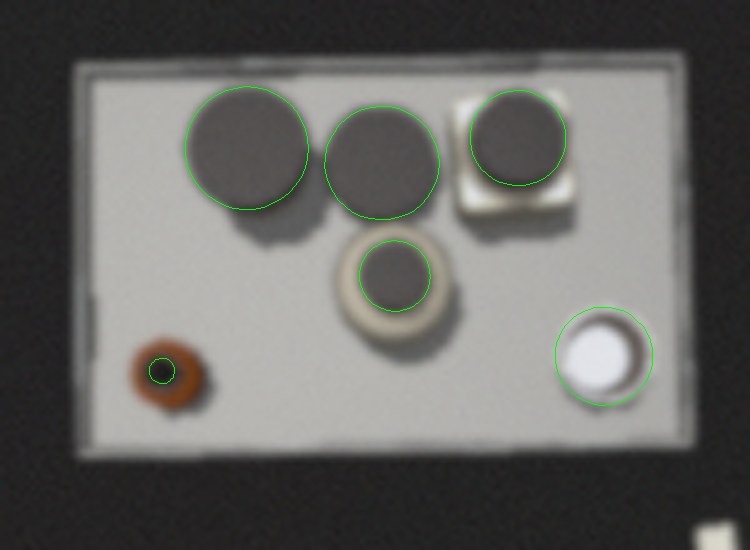

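View pics/o2.png

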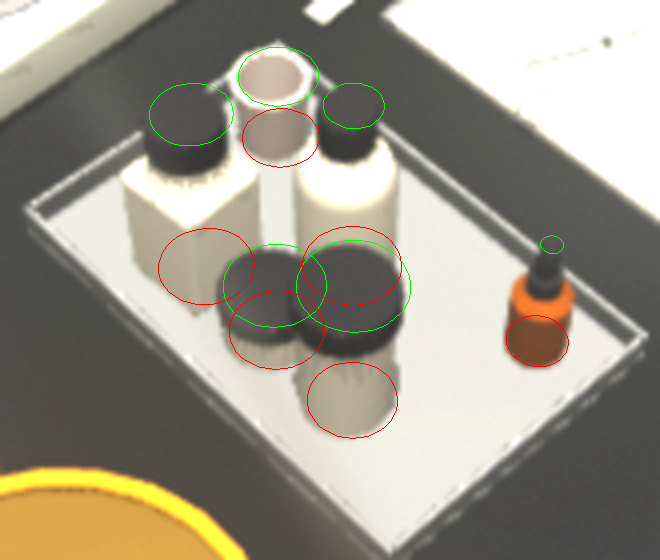

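View pics/pan.png

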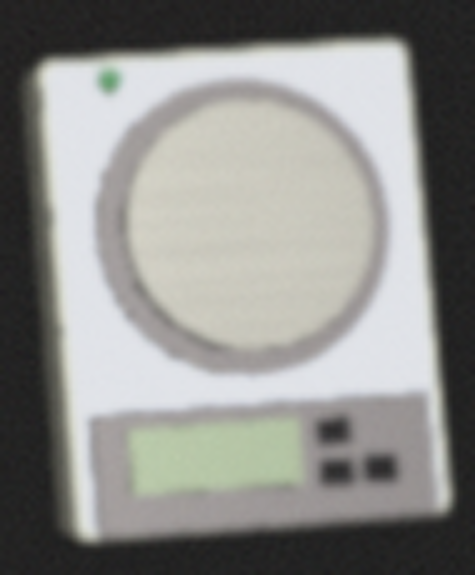

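Call:
{"api": "carry_out", "payload": {"commands": [[0.03,-0.02,0,0,0,0],[0.065,-0.045,0,0,0,0],[0.1,-0.08,0,0,0,0],[0.13,-0.12,0,0,0,0],[0.16,-0.16,0,0,0,0],[0.19,-0.2,0,0,0,0],[0.22,-0.24,0,0,0,0],[0.25,-0.28,0,0,0,0],[0.27,-0.32,0,0,0,0],[0.29,-0.36,0,0,0,0],[0.31,-0.4,0,0,0,0],[0.31,-0.4,0,0,0,0]]}}

```text
clock: 2.8
tool_pos: [0.47, -0.1976, 0.2988]
eef_rot: [1.0, 0.008, 0.001, -0.002]
contact_force: [1.0, -0.1, -0.2]
opening: 1.003
```

Picking the narrow bottle first. Moving to a hover above it.

Call:
{"api": "carry_out", "payload": {"commands": [[0.02,-0.03,0.0,0,0,0],[0.04,-0.06,0.01,0,0,0],[0.06,-0.1,0.03,0,0,0],[0.074,-0.14,0.06,0,0,0],[0.074,-0.17,0.09,0,0,0],[0.074,-0.179,0.11,0,0,0],[0.074,-0.179,0.12,0,0,0],[0.074,-0.179,0.12,0,0,0]], "fingers": 93, "grip_force": 25}}

```text
clock: 3.6
tool_pos: [0.5396, -0.0276, 0.1776]
eef_rot: [1.0, 0.0, -0.001, 0.001]
contact_force: [-0.9, -0.4, 0.3]
opening: 0.637
```

Run:
```python
from plant import r
import cv2,numpy as np,pickle
from h import *
s=r.get_state();print(s["tool_pos"],s["q"].round(2),s["opening"])
p=r.snapshot("scene")
a=p["img"][85:285,170:355]; a=cv2.convertScaleAbs(a,alpha=1.5,beta=20)
b=cv2.resize(a,None,fx=3,fy=3,interpolation=cv2.INTER_CUBIC)
t=s["tool_pos"]
for z in (0,-.018): 
  q=((proj(p,t+[0,0,z])-[170,85]+.5)*3-.5).astype(int);cv2.circle(b,tuple(map(int,q)),3,(0,0,255),-1)
cv2.imwrite("pics/h1.png",b)
P=pickle.load(open("P0.pkl","rb"));print(atz(P["top"],253.5/5-.5+365,223.5/5-.5+175,.07))
```

```text
[ 0.53963584 -0.02762086  0.17762327] [ 0.03  0.67 -0.11  1.88  0.12  0.6  -1.73] 0.6366204773167068
[ 0.55993971 -0.34895815  0.07      ]
```

View pics/h1.png

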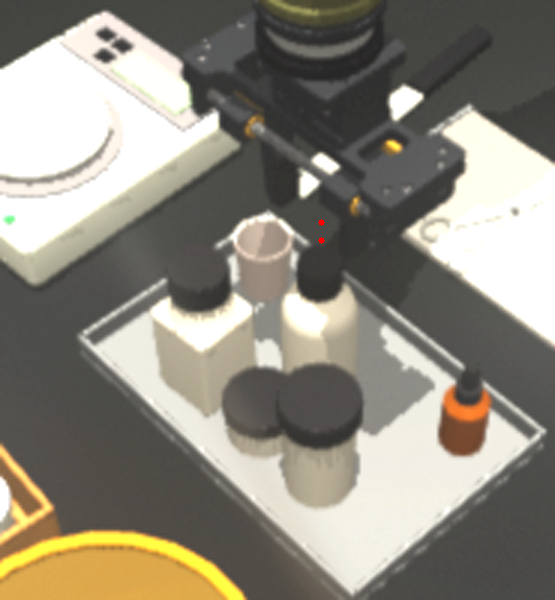

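The gripper midpoint (≈(321,230)) lines up with the narrow cap (≈(320,265)). Descending and gripping.

Call:
{"api": "carry_out", "payload": {"commands": [[0,0,0.02,0,0,0],[0,0,0.04,0,0,0],[0,0,0.055,0,0,0],[0,0,0.064,0,0,0],[0,0,0.066,0,0,0],[0,0,0.066,0,0,0],[0,0,0.066,0,0,0]]}}

```text
clock: 4.35
tool_pos: [0.5412, -0.0266, 0.1136]
eef_rot: [1.0, -0.0, 0.001, 0.0]
contact_force: [-0.2, -0.2, 0.2]
opening: 0.634
```

Call:
{"api": "carry_out", "payload": {"commands": [[0,0,0,0,0,0],[0,0,0,0,0,0],[0,0,0,0,0,0],[0,0,0,0,0,0],[0,0,0,0,0,0],[0,0,0,0,0,0]], "fingers": 255}}

```text
clock: 4.95
tool_pos: [0.5407, -0.0261, 0.1129]
eef_rot: [1.0, -0.0, 0.0, -0.0]
contact_force: [-0.0, 0.2, 2.5]
opening: 0.351
```

Call:
{"api": "carry_out", "payload": {"commands": [[0,0,-0.003,0,0,0],[0,0,-0.01,0,0,0],[0,0,-0.025,0,0,0],[0,0,-0.045,0,0,0],[0,0,-0.07,0,0,0],[0,0,-0.095,0,0,0],[0,-0.005,-0.115,0,0,0],[0,-0.02,-0.125,0,0,0],[-0.005,-0.04,-0.125,0,0,0],[-0.01,-0.065,-0.125,0,0,0],[-0.015,-0.095,-0.125,0,0,0],[-0.02,-0.125,-0.125,0,0,0]]}}

```text
clock: 6.15
tool_pos: [0.5195, 0.1007, 0.2373]
eef_rot: [1.0, 0.0, -0.001, -0.0]
contact_force: [1.3, -0.9, -1.1]
opening: 0.354
```

Call:
{"api": "carry_out", "payload": {"commands": [[-0.01,-0.035,0,0,0,0],[-0.02,-0.07,0,0,0,0],[-0.03,-0.105,0,0,0,0],[-0.04,-0.14,0,0,0,0],[-0.05,-0.175,0,0,0,0],[-0.055,-0.21,0,0,0,0],[-0.06,-0.24,0,0,0,0],[-0.063,-0.26,0,0,0,0],[-0.065,-0.274,0.01,0,0,0],[-0.065,-0.281,0.025,0,0,0],[-0.065,-0.281,0.045,0,0,0],[-0.065,-0.281,0.065,0,0,0]]}}

```text
clock: 7.35
tool_pos: [0.4553, 0.3784, 0.1705]
eef_rot: [1.0, -0.001, -0.001, 0.001]
contact_force: [0.4, -0.9, -2.4]
opening: 0.36
```

Call:
{"api": "carry_out", "payload": {"commands": [[0,0,0.015,0,0,0],[0,0,0.03,0,0,0],[0,0,0.042,0,0,0],[0,0,0.051,0,0,0],[0,0,0.056,0,0,0],[0,0,0.058,0,0,0],[0,0,0.059,0,0,0],[0,0,0.06,0,0,0],[0,0,0.06,0,0,0]]}}

```text
clock: 8.25
tool_pos: [0.4558, 0.38, 0.1131]
eef_rot: [1.0, -0.0, 0.0, -0.0]
contact_force: [-0.2, 0.0, -2.3]
opening: 0.356
```

Call:
{"api": "carry_out", "payload": {"commands": [[0,0,0.0005,0,0,0],[0,0,0.001,0,0,0],[0,0,0.001,0,0,0],[0,0,0.001,0,0,0]]}}

```text
clock: 8.65
tool_pos: [0.4561, 0.3804, 0.1129]
eef_rot: [1.0, -0.0, 0.001, -0.001]
contact_force: [-1.4, -0.4, 4.6]
opening: 0.359
```

In contact. Releasing to a partial opening, then rising and going to the square bottle.

Call:
{"api": "carry_out", "payload": {"commands": [[0,0,0,0,0,0],[0,0,0,0,0,0],[0,0,0,0,0,0],[0,0,-0.01,0,0,0],[0,0,-0.03,0,0,0],[0,0,-0.06,0,0,0],[0,0,-0.09,0,0,0],[0.0,0.02,-0.1,0,0,0],[0.01,0.05,-0.1,0,0,0],[0.025,0.085,-0.1,0,0,0],[0.04,0.125,-0.1,0,0,0],[0.055,0.165,-0.1,0,0,0]], "fingers": 80}}

```text
clock: 9.85
tool_pos: [0.5102, 0.2115, 0.2114]
eef_rot: [1.0, -0.0, -0.0, 0.001]
contact_force: [0.7, -0.5, -0.0]
opening: 0.686
```

Run:
```python
from plant import r
import cv2
p=r.snapshot("scene");cv2.imwrite("pics/s1.png",p["img"])
s=r.get_state();print(s["tool_pos"],s["q"].round(2),s["opening"])
```

```text
[0.51356781 0.20107951 0.21127942] [-0.41  0.63 -0.09  1.82  0.1   0.7  -2.14] 0.6822061618888485
```

View pics/s1.png

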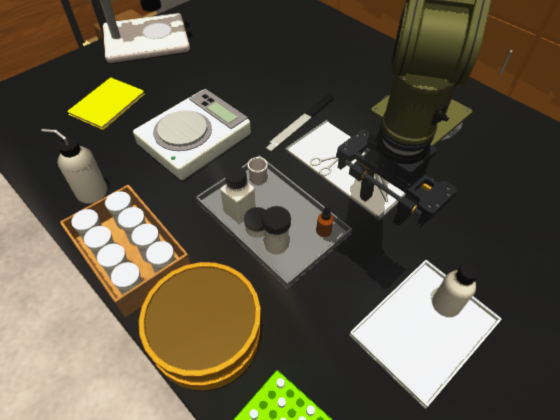

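The narrow bottle stands in the drip tray at (455,290). Next is the square bottle.

Call:
{"api": "carry_out", "payload": {"commands": [[0.01,0.04,0,0,0,0],[0.02,0.08,0,0,0,0],[0.03,0.12,0,0,0,0],[0.045,0.16,0,0,0,0],[0.06,0.2,0,0,0,0],[0.075,0.24,0,0,0,0],[0.085,0.27,0.0,0,0,0],[0.09,0.29,0.01,0,0,0],[0.092,0.299,0.025,0,0,0],[0.092,0.299,0.035,0,0,0],[0.092,0.299,0.035,0,0,0]], "fingers": 75}}

```text
clock: 11.0
tool_pos: [0.6003, -0.0827, 0.1745]
eef_rot: [1.0, 0.001, -0.003, -0.001]
contact_force: [-0.6, -0.1, 0.0]
opening: 0.707
```

Run:
```python
from plant import r
import cv2,numpy as np
from h import *
s=r.get_state();print(s["tool_pos"],s["opening"])
p=r.snapshot("scene")
a=p["img"][85:285,170:355]; a=cv2.convertScaleAbs(a,alpha=1.7,beta=25)
b=cv2.resize(a,None,fx=3,fy=3,interpolation=cv2.INTER_CUBIC)
t=s["tool_pos"]
for z in (0,.136-t[2]): 
  q=((proj(p,t+[0,0,z])-[170,85]+.5)*3-.5).astype(int);cv2.circle(b,tuple(map(int,q)),2,(0,0,255),-1)
cv2.imwrite("pics/h2.png",b)
```

```text
[ 0.60029651 -0.08271399  0.17448387] 0.7069678344320629
```

View pics/h2.png

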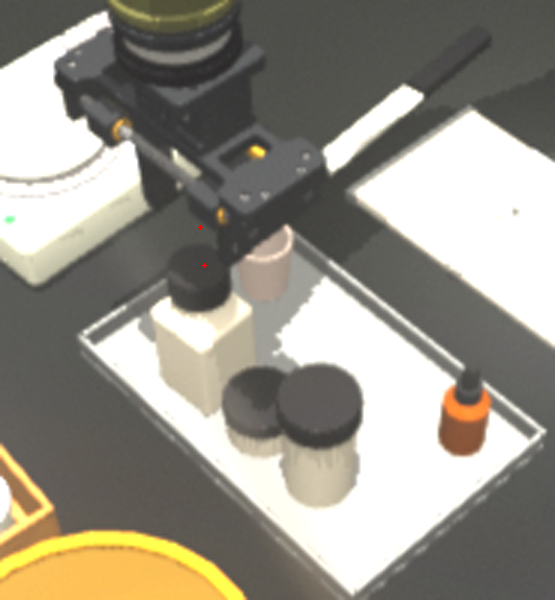

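The red target dot (204,266) sits on the square cap. Descending and gripping.

Call:
{"api": "carry_out", "payload": {"commands": [[0,0,0.02,0,0,0],[0,0,0.04,0,0,0],[0,0,0.057,0,0,0],[0,0,0.067,0,0,0],[0,0,0.07,0,0,0],[0,0,0.07,0,0,0],[0,0,0.07,0,0,0]]}}

```text
clock: 11.75
tool_pos: [0.6031, -0.084, 0.1076]
eef_rot: [1.0, 0.0, 0.001, 0.0]
contact_force: [-0.7, -0.2, -0.4]
opening: 0.707
```

Call:
{"api": "carry_out", "payload": {"commands": [[0,0,0,0,0,0],[0,0,0,0,0,0],[0,0,0,0,0,0],[0,0,0,0,0,0],[0,0,0,0,0,0]], "fingers": 255}}

```text
clock: 12.25
tool_pos: [0.6028, -0.0846, 0.1072]
eef_rot: [1.0, -0.0, 0.0, 0.0]
contact_force: [-0.7, -0.6, 3.8]
opening: 0.491
```

Call:
{"api": "carry_out", "payload": {"commands": [[0,0,-0.003,0,0,0],[0,0,-0.01,0,0,0],[0,0,-0.025,0,0,0],[0,0,-0.045,0,0,0],[0,0,-0.07,0,0,0],[0,0,-0.095,0,0,0],[0,0,-0.12,0,0,0],[0,-0.01,-0.135,0,0,0],[-0.005,-0.03,-0.14,0,0,0],[-0.01,-0.06,-0.14,0,0,0],[-0.015,-0.095,-0.14,0,0,0],[-0.02,-0.13,-0.14,0,0,0]]}}

```text
clock: 13.45
tool_pos: [0.5818, 0.0468, 0.2469]
eef_rot: [1.0, -0.0, -0.0, -0.0]
contact_force: [0.1, 0.0, -3.5]
opening: 0.491
```

Call:
{"api": "carry_out", "payload": {"commands": [[-0.005,-0.035,0,0,0,0],[-0.01,-0.075,0,0,0,0],[-0.015,-0.115,0,0,0,0],[-0.02,-0.155,0,0,0,0],[-0.03,-0.195,0,0,0,0],[-0.04,-0.235,0,0,0,0],[-0.045,-0.27,0,0,0,0],[-0.05,-0.3,0,0,0,0],[-0.052,-0.32,0.01,0,0,0],[-0.052,-0.332,0.025,0,0,0],[-0.052,-0.334,0.045,0,0,0],[-0.052,-0.334,0.065,0,0,0]]}}

```text
clock: 14.65
tool_pos: [0.5307, 0.3785, 0.1795]
eef_rot: [1.0, -0.001, -0.0, 0.001]
contact_force: [0.9, -0.5, -2.3]
opening: 0.491
```

Call:
{"api": "carry_out", "payload": {"commands": [[0,0,0.02,0,0,0],[0,0,0.037,0,0,0],[0,0,0.052,0,0,0],[0,0,0.063,0,0,0],[0,0,0.07,0,0,0],[0,0,0.073,0,0,0],[0,0,0.0745,0,0,0],[0,0,0.0755,0,0,0],[0,0,0.0755,0,0,0],[0,0,0.0755,0,0,0]]}}

```text
clock: 15.65
tool_pos: [0.531, 0.3799, 0.1072]
eef_rot: [1.0, -0.0, 0.001, -0.0]
contact_force: [-2.1, -1.5, 5.7]
opening: 0.49
```

Call:
{"api": "carry_out", "payload": {"commands": [[0,0,0,0,0,0],[0,0,0,0,0,0],[0,0,0,0,0,0],[0,0,-0.01,0,0,0],[0,0,-0.03,0,0,0],[0,0,-0.06,0,0,0],[0,0,-0.09,0,0,0],[0.0,0.02,-0.1,0,0,0],[0.01,0.05,-0.1,0,0,0],[0.02,0.085,-0.1,0,0,0],[0.03,0.125,-0.1,0,0,0],[0.04,0.165,-0.1,0,0,0]], "fingers": 65}}

```text
clock: 16.85
tool_pos: [0.5701, 0.2113, 0.2057]
eef_rot: [1.0, -0.0, -0.0, 0.001]
contact_force: [0.3, -0.2, -0.5]
opening: 0.744
```

Call:
{"api": "carry_out", "payload": {"commands": [[0.005,0.04,0,0,0,0],[0.01,0.08,0,0,0,0],[0.02,0.115,0,0,0,0],[0.03,0.145,0.01,0,0,0],[0.035,0.165,0.025,0,0,0],[0.035,0.174,0.04,0,0,0],[0.035,0.174,0.05,0,0,0],[0.035,0.174,0.05,0,0,0]], "fingers": 38}}

```text
clock: 17.65
tool_pos: [0.6037, 0.0401, 0.1546]
eef_rot: [1.0, -0.0, -0.002, 0.0]
contact_force: [0.6, 0.5, 0.6]
opening: 0.848
```

Run:
```python
from plant import r
import cv2,numpy as np
from h import *
s=r.get_state();print(s["tool_pos"],s["opening"])
p=r.snapshot("scene")
a=p["img"][125:325,200:500]; a=cv2.convertScaleAbs(a,alpha=1.7,beta=25)
b=cv2.resize(a,None,fx=2.5,fy=2.5,interpolation=cv2.INTER_CUBIC)
t=s["tool_pos"]
for z in (0,.110-t[2]): 
  q=((proj(p,t+[0,0,z])-[200,125]+.5)*2.5-.5).astype(int);cv2.circle(b,tuple(map(int,q)),2,(0,0,255),-1)
cv2.imwrite("pics/h3.png",b)
```

```text
[0.60366628 0.04011801 0.15459636] 0.8481527205714812
```

View pics/h3.png

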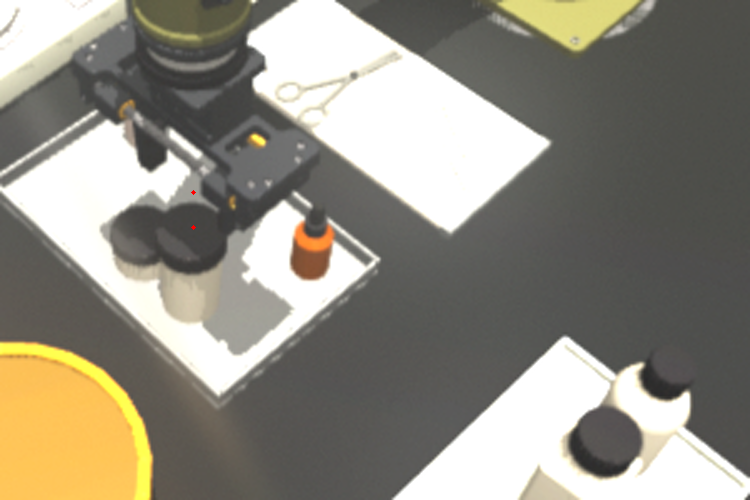

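The cup lid (192,228) is centred under the gripper, and both bottles stand in the drip tray. Descending.

Call:
{"api": "carry_out", "payload": {"commands": [[0,0,0.02,0,0,0],[0,0,0.04,0,0,0],[0,0,0.06,0,0,0],[0,0,0.072,0,0,0],[0,0,0.0765,0,0,0],[0,0,0.0765,0,0,0],[0,0,0.0765,0,0,0]]}}

```text
clock: 18.4
tool_pos: [0.6062, 0.041, 0.0806]
eef_rot: [1.0, -0.0, 0.001, -0.0]
contact_force: [0.4, 0.1, 0.7]
opening: 0.848
```

Call:
{"api": "carry_out", "payload": {"commands": [[0,0,0,0,0,0],[0,0,0,0,0,0],[0,0,0,0,0,0],[0,0,0,0,0,0],[0,0,0,0,0,0]], "fingers": 255}}

```text
clock: 18.9
tool_pos: [0.606, 0.0409, 0.0803]
eef_rot: [1.0, -0.0, 0.001, -0.0]
contact_force: [-0.3, 1.1, 4.4]
opening: 0.649
```

Call:
{"api": "carry_out", "payload": {"commands": [[0,0,-0.003,0,0,0],[0,0,-0.01,0,0,0],[0,0,-0.025,0,0,0],[0,0,-0.045,0,0,0],[0,-0.01,-0.06,0,0,0],[0,-0.03,-0.07,0,0,0],[0,-0.06,-0.075,0,0,0],[0,-0.095,-0.075,0,0,0],[0,-0.13,-0.075,0,0,0],[0,-0.165,-0.075,0,0,0],[0,-0.2,-0.075,0,0,0],[0,-0.235,-0.075,0,0,0]]}}

```text
clock: 20.1
tool_pos: [0.6053, 0.2771, 0.1557]
eef_rot: [1.0, -0.0, 0.0, -0.0]
contact_force: [0.4, 0.0, -3.7]
opening: 0.644
```

Call:
{"api": "carry_out", "payload": {"commands": [[0,-0.035,0,0,0,0],[0,-0.065,0,0,0,0],[0,-0.09,0.005,0,0,0],[0,-0.102,0.015,0,0,0],[0,-0.104,0.03,0,0,0],[0,-0.104,0.045,0,0,0],[0,-0.104,0.058,0,0,0],[0,-0.104,0.067,0,0,0],[0,-0.104,0.072,0,0,0],[0,-0.104,0.0745,0,0,0],[0,-0.104,0.0755,0,0,0],[0,-0.104,0.0755,0,0,0]]}}

```text
clock: 21.3
tool_pos: [0.6063, 0.3786, 0.0804]
eef_rot: [1.0, -0.001, 0.001, 0.001]
contact_force: [-1.2, -3.4, 4.8]
opening: 0.652
```

Call:
{"api": "carry_out", "payload": {"commands": [[0,0,0,0,0,0],[0,0,0,0,0,0],[0,0,0,0,0,0],[0,0,-0.01,0,0,0],[0,0,-0.03,0,0,0],[0,0,-0.06,0,0,0],[0,0.02,-0.08,0,0,0],[0.0,0.055,-0.09,0,0,0],[0,0.095,-0.09,0,0,0],[0,0.135,-0.09,0,0,0],[0,0.175,-0.09,0,0,0],[0,0.215,-0.09,0,0,0]], "fingers": 35}}

```text
clock: 22.5
tool_pos: [0.6059, 0.1635, 0.1702]
eef_rot: [1.0, 0.0, 0.001, -0.0]
contact_force: [1.1, -0.3, 0.4]
opening: 0.861
```

Call:
{"api": "carry_out", "payload": {"commands": [[0,0.04,0,0,0,0],[0,0.08,0,0,0,0],[-0.001,0.115,0.0,0,0,0],[-0.002,0.145,0.01,0,0,0],[-0.002,0.17,0.025,0,0,0],[-0.002,0.183,0.04,0,0,0],[-0.002,0.186,0.055,0,0,0],[-0.002,0.186,0.07,0,0,0],[-0.002,0.186,0.075,0,0,0],[-0.002,0.186,0.075,0,0,0]]}}

```text
clock: 23.5
tool_pos: [0.603, -0.0192, 0.0931]
eef_rot: [1.0, 0.001, -0.001, -0.001]
contact_force: [-0.4, 0.1, 0.8]
opening: 0.865
```

Run:
```python
from plant import r
import cv2,numpy as np
from h import *
s=r.get_state();print(s["tool_pos"],s["opening"])
p=r.snapshot("scene")
a=p["img"][125:365,200:500]; a=cv2.convertScaleAbs(a,alpha=1.7,beta=25)
b=cv2.resize(a,None,fx=2.5,fy=2.5,interpolation=cv2.INTER_CUBIC)
t=s["tool_pos"]
for z in (0,.047-t[2]): 
  q=((proj(p,t+[0,0,z])-[200,125]+.5)*2.5-.5).astype(int);cv2.circle(b,tuple(map(int,q)),2,(0,0,255),-1)
cv2.imwrite("pics/h4.png",b)
```

```text
[ 0.60299161 -0.01915561  0.093121  ] 0.8648407172390884
```

View pics/h4.png

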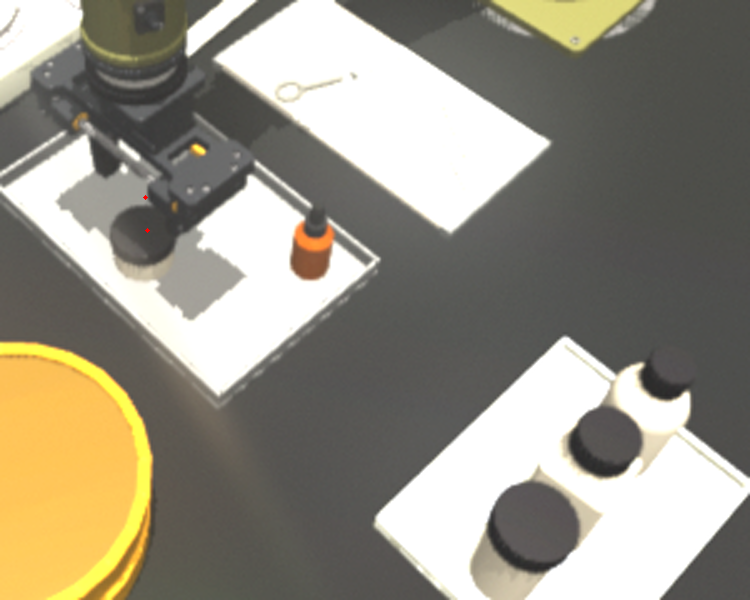

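The jar is clear, with its lid at (143,231). All three tall containers stand in the drip tray. Descending on the jar.

Call:
{"api": "carry_out", "payload": {"commands": [[0,0,0.02,0,0,0],[0,0,0.04,0,0,0],[0,0,0.06,0,0,0],[0,0,0.071,0,0,0],[0,0,0.0745,0,0,0],[0,0,0.0745,0,0,0],[0,0,0.0745,0,0,0]]}}

```text
clock: 24.25
tool_pos: [0.6042, -0.0211, 0.0206]
eef_rot: [1.0, -0.0, 0.001, -0.0]
contact_force: [-0.4, -0.3, 0.2]
opening: 0.864
```

Call:
{"api": "carry_out", "payload": {"commands": [[0,0,0,0,0,0],[0,0,0,0,0,0],[0,0,0,0,0,0],[0,0,0,0,0,0],[0,0,0,0,0,0],[0,0,0,0,0,0]], "fingers": 255}}

```text
clock: 24.85
tool_pos: [0.6038, -0.0213, 0.0202]
eef_rot: [1.0, -0.0, 0.0, 0.0]
contact_force: [-1.0, -0.1, 6.0]
opening: 0.632
```

Call:
{"api": "carry_out", "payload": {"commands": [[0,0,-0.003,0,0,0],[0,0,-0.01,0,0,0],[0,0,-0.025,0,0,0],[0,0,-0.045,0,0,0],[0,0.0,-0.07,0,0,0],[0,0.01,-0.09,0,0,0],[-0.005,0.025,-0.11,0,0,0],[-0.01,0.05,-0.12,0,0,0],[-0.015,0.08,-0.12,0,0,0],[-0.02,0.115,-0.12,0,0,0],[-0.025,0.15,-0.12,0,0,0],[-0.03,0.185,-0.12,0,0,0]]}}

```text
clock: 26.05
tool_pos: [0.5732, -0.2077, 0.1409]
eef_rot: [1.0, -0.0, 0.0, 0.0]
contact_force: [0.7, -0.8, -0.3]
opening: 0.636
```

Call:
{"api": "carry_out", "payload": {"commands": [[-0.003,0.035,0,0,0,0],[-0.006,0.07,0,0,0,0],[-0.009,0.1,0,0,0,0],[-0.011,0.125,0.0,0,0,0],[-0.0115,0.14,0.01,0,0,0],[-0.0115,0.143,0.02,0,0,0],[-0.0115,0.143,0.03,0,0,0],[-0.0115,0.143,0.035,0,0,0],[-0.0115,0.143,0.035,0,0,0]]}}

```text
clock: 26.95
tool_pos: [0.5618, -0.3467, 0.1034]
eef_rot: [1.0, 0.001, -0.001, -0.001]
contact_force: [0.1, -0.1, -1.4]
opening: 0.634
```

Run:
```python
from plant import r
import cv2,numpy as np
from h import *
s=r.get_state();print(s["tool_pos"],s["opening"])
p=r.snapshot("scene")
a=p["img"][65:195,110:290]; a=cv2.convertScaleAbs(a,alpha=1.,beta=15)
b=cv2.resize(a,None,fx=4,fy=4,interpolation=cv2.INTER_CUBIC)
t=s["tool_pos"]
for X,R in ((np.array([t[0],t[1],.07]),.062),(np.array([t[0],t[1],t[2]+.027]),.0285)): 
  c=((circ(p,X,R)-[110,65]+.5)*4-.5).astype(int);cv2.polylines(b,[c],1,(0,0,255))
cv2.imwrite("pics/h5.png",b)
```

```text
[ 0.56180859 -0.34669792  0.10339078] 0.634435275060276
```

View pics/h5.png

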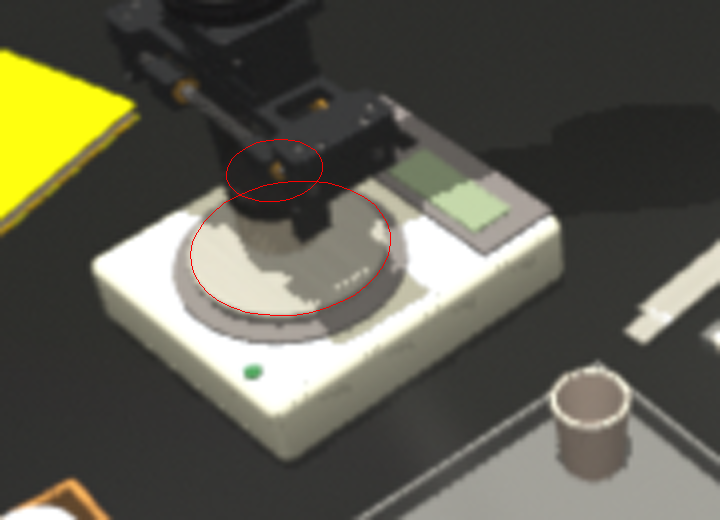

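The overlay matches the pan edge to within a few pixels. Lowering gently.

Call:
{"api": "carry_out", "payload": {"commands": [[0,0,0.006,0,0,0],[0,0,0.011,0,0,0],[0,0,0.014,0,0,0],[0,0,0.016,0,0,0],[0,0,0.0175,0,0,0],[0,0,0.0185,0,0,0],[0,0,0.019,0,0,0],[0,0,0.0193,0,0,0],[0,0,0.0193,0,0,0],[0,0,0.0193,0,0,0]]}}

```text
clock: 28.0
tool_pos: [0.5619, -0.3493, 0.0862]
eef_rot: [1.0, -0.0, 0.0, 0.0]
contact_force: [-2.0, 0.1, 5.7]
opening: 0.635
```

Call:
{"api": "carry_out", "payload": {"commands": [[0,0,0,0,0,0],[0,0,0,0,0,0],[0,0,0,0,0,0],[0,0,-0.01,0,0,0],[0,0,-0.03,0,0,0],[0,0,-0.06,0,0,0],[0,-0.02,-0.09,0,0,0],[0.0,-0.055,-0.11,0,0,0],[0.0,-0.095,-0.12,0,0,0],[0.005,-0.135,-0.12,0,0,0],[0.01,-0.175,-0.12,0,0,0],[0.01,-0.215,-0.12,0,0,0]], "fingers": 40}}

```text
clock: 29.2
tool_pos: [0.5728, -0.1325, 0.2064]
eef_rot: [1.0, -0.0, 0.001, 0.0]
contact_force: [0.4, 1.1, 0.2]
opening: 0.844
```

Run:
```python
from plant import r
import cv2,numpy as np
from h import *
s=r.get_state();print(s["tool_pos"],s["opening"])
p=r.snapshot("scene")
a=p["img"][65:195,110:290]; a=cv2.convertScaleAbs(a,alpha=1.,beta=15)
b=cv2.resize(a,None,fx=4,fy=4,interpolation=cv2.INTER_CUBIC)
cv2.imwrite("pics/h6.png",b)
print([(d["p"],d["xyz"]) for d in r.spot_point(p,"specimen_jar")][:1])
p=r.snapshot("top");a=p["img"][175:290,365:460]
cv2.imwrite("pics/h7.png",cv2.resize(a,None,fx=5,fy=5,interpolation=cv2.INTER_CUBIC))
```

```text
[ 0.57283849 -0.13254066  0.20643589] 0.8439580453373293
[(0.86, [0.5604, -0.3462, 0.0725])]
```

View pics/h6.png

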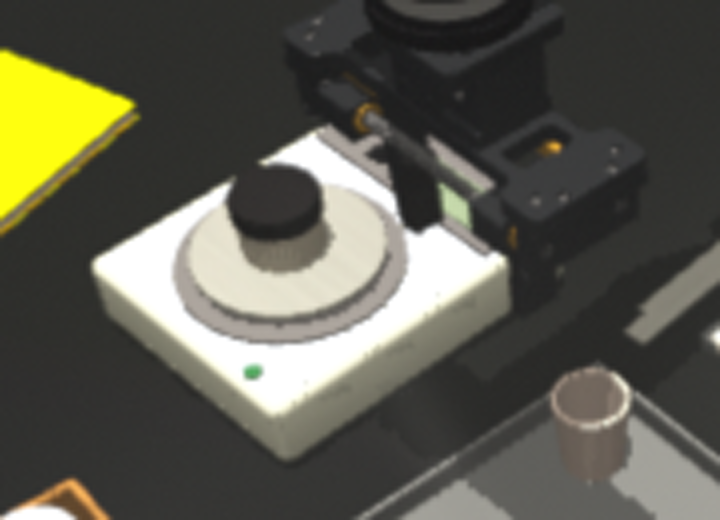

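View pics/h7.png

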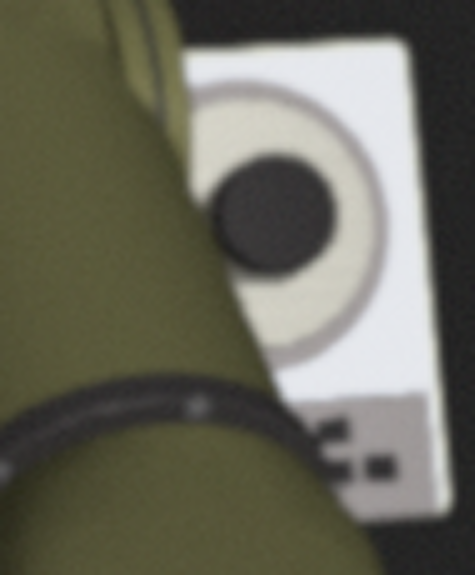

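Run:
```python
import pickle
from h import *
P=pickle.load(open("P0.pkl","rb")); p=P["top"];s=P["scene"]
print("lid",atz(p,273.5/5-.5+365,216.5/5-.5+175,.113),"pan",atz(p,253.5/5-.5+365,223.5/5-.5+175,.07))
b=cv2.imread("pics/h6.png")
# pan top fit in scene: shift overlay
def dr(c,R,col): cv2.polylines(b,[((circ(s,c,R)-[110,65]+.5)*4-.5).astype(int)],1,col)
pc=atz(s,(287.5)/4-.5+110,(250)/4-.5+65,.07);print("pan scene",pc)
dr(pc,.062,(0,0,255)); 
lc=atz(s,275.5/4-.5+110,194.5/4-.5+65,.113);print("lid scene",lc)
dr(lc,.0285,(0,255,0));dr([lc[0],lc[1],.07],.027,(255,0,0))
cv2.imwrite("pics/h8.png",b)
a=cv2.imread("pics/h7.png")
for c,R in ((atz(p,273.5/5-.5+365,216.5/5-.5+175,.113),.0285),(atz(p,253.5/5-.5+365,223.5/5-.5+175,.07),.062)):
  cv2.polylines(a,[((circ(p,c,R)-[365,175]+.5)*5-.5).astype(int)],1,(0,0,255))
cv2.imwrite("pics/h9.png",a)
```

```text
lid [ 0.5593419  -0.34536487  0.113     ] pan [ 0.55993971 -0.34895815  0.07      ]
pan scene [ 0.56557095 -0.34600766  0.07      ]
lid scene [ 0.56452238 -0.34756015  0.113     ]
```

View pics/h8.png

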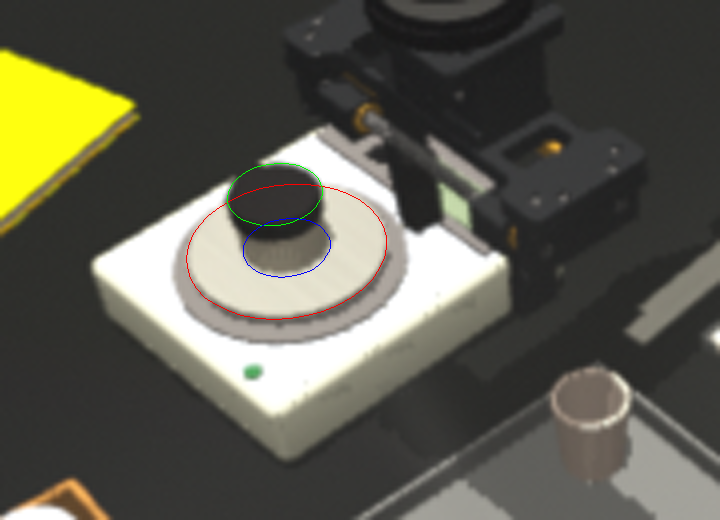

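View pics/h9.png

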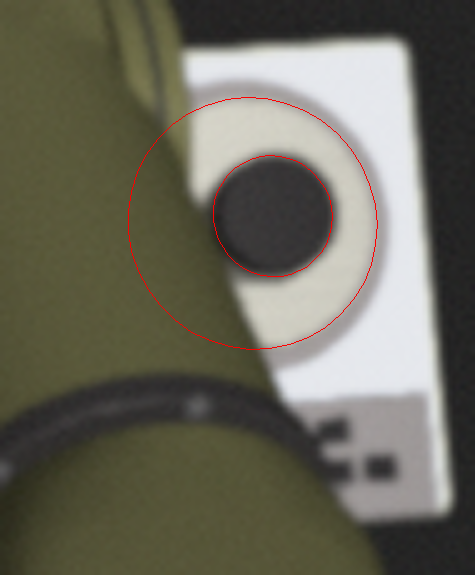

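Jar-to-pan offsets are 1–4 mm and differ in sign between the two cameras, so it is well centred. Now fetching the cup back.

Call:
{"api": "carry_out", "payload": {"commands": [[0.003,-0.03,0,0,0,0],[0.006,-0.075,0,0,0,0],[0.01,-0.12,0,0,0,0],[0.015,-0.165,0,0,0,0],[0.02,-0.21,0,0,0,0],[0.025,-0.255,0,0,0,0],[0.03,-0.3,0,0,0,0],[0.0335,-0.345,0,0,0,0],[0.0335,-0.39,0,0,0,0],[0.0335,-0.43,0,0,0,0],[0.0335,-0.465,0,0,0,0],[0.0335,-0.49,0,0,0,0]], "fingers": 38}}

```text
clock: 30.55
tool_pos: [0.606, 0.3575, 0.2057]
eef_rot: [1.0, 0.0, 0.0, -0.0]
contact_force: [0.5, 0.2, 0.1]
opening: 0.85
```

Call:
{"api": "carry_out", "payload": {"commands": [[0,-0.015,0.005,0,0,0],[0,-0.022,0.02,0,0,0],[0,-0.024,0.04,0,0,0],[0,-0.024,0.055,0,0,0],[0,-0.024,0.065,0,0,0],[0,-0.024,0.065,0,0,0]]}}

```text
clock: 31.15
tool_pos: [0.6051, 0.3774, 0.1382]
eef_rot: [1.0, -0.001, -0.001, 0.002]
contact_force: [0.6, -0.1, 0.1]
opening: 0.849
```

Run:
```python
from plant import r
import cv2
s=r.get_state();print(s["tool_pos"],s["opening"],s["q"].round(2))
p=r.snapshot("scene");a=p["img"][150:400,300:540]
cv2.imwrite("pics/h10.png",cv2.resize(cv2.convertScaleAbs(a,alpha=1.1,beta=20),None,fx=2.3,fy=2.3))
```

```text
[0.60514197 0.37744846 0.13819884] 0.8491781170780729 [-0.56  0.92 -0.13  1.34  0.13  0.89 -2.3 ]
```

View pics/h10.png

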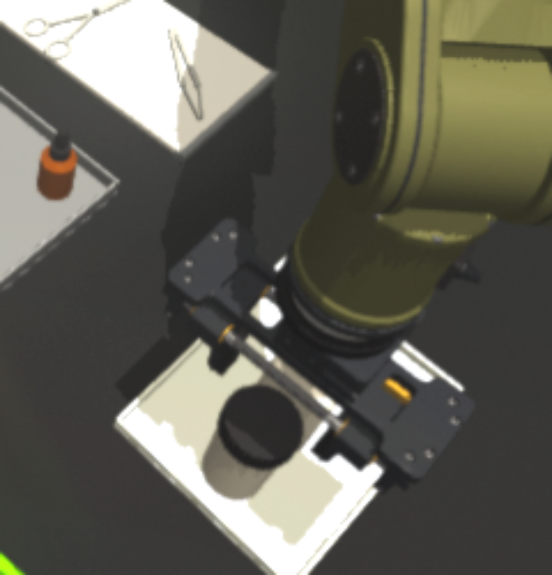

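Cup lid at (260,425) lies between the fingers. Descending and gripping.

Call:
{"api": "carry_out", "payload": {"commands": [[0,0,0.015,0,0,0],[0,0,0.032,0,0,0],[0,0,0.047,0,0,0],[0,0,0.057,0,0,0],[0,0,0.0612,0,0,0],[0,0,0.0612,0,0,0],[0,0,0.0612,0,0,0]]}}

```text
clock: 31.9
tool_pos: [0.606, 0.38, 0.0796]
eef_rot: [1.0, -0.0, 0.0, -0.0]
contact_force: [-0.3, 0.7, 0.1]
opening: 0.847
```

Call:
{"api": "carry_out", "payload": {"commands": [[0,0,0,0,0,0],[0,0,0,0,0,0],[0,0,0,0,0,0],[0,0,0,0,0,0],[0,0,0,0,0,0]], "fingers": 255}}

```text
clock: 32.4
tool_pos: [0.606, 0.3797, 0.0798]
eef_rot: [1.0, -0.0, 0.0, -0.0]
contact_force: [-0.3, -0.9, 3.8]
opening: 0.647
```

Call:
{"api": "carry_out", "payload": {"commands": [[0,0,-0.003,0,0,0],[0,0,-0.01,0,0,0],[0,0,-0.025,0,0,0],[0,0,-0.045,0,0,0],[0,0.01,-0.06,0,0,0],[0,0.03,-0.07,0,0,0],[0,0.06,-0.075,0,0,0],[0,0.095,-0.075,0,0,0],[0,0.13,-0.075,0,0,0],[0,0.165,-0.075,0,0,0],[0,0.2,-0.075,0,0,0],[0,0.235,-0.075,0,0,0]]}}

```text
clock: 33.6
tool_pos: [0.6055, 0.1423, 0.1553]
eef_rot: [1.0, -0.0, 0.001, 0.0]
contact_force: [-0.1, 0.8, -2.6]
opening: 0.65
```

Call:
{"api": "carry_out", "payload": {"commands": [[0,0.035,0,0,0,0],[0,0.065,0,0,0,0],[0,0.09,0.005,0,0,0],[0,0.102,0.015,0,0,0],[0,0.104,0.03,0,0,0],[0,0.104,0.045,0,0,0],[0,0.104,0.058,0,0,0],[0,0.104,0.067,0,0,0],[0,0.104,0.072,0,0,0],[0,0.104,0.074,0,0,0],[0,0.104,0.075,0,0,0],[0,0.104,0.075,0,0,0]]}}

```text
clock: 34.8
tool_pos: [0.6059, 0.0412, 0.0799]
eef_rot: [1.0, 0.0, 0.001, -0.0]
contact_force: [-0.6, 0.7, 0.1]
opening: 0.653
```

Call:
{"api": "carry_out", "payload": {"commands": [[0,0,0,0,0,0],[0,0,0,0,0,0]]}}

```text
clock: 35.0
tool_pos: [0.6058, 0.0412, 0.0798]
eef_rot: [1.0, 0.0, 0.0, -0.0]
contact_force: [-1.7, 1.6, 3.2]
opening: 0.648
```

Call:
{"api": "carry_out", "payload": {"commands": [[0,0,0,0,0,0],[0,0,0,0,0,0],[0,0,0,0,0,0],[0,0,-0.01,0,0,0],[0,0,-0.03,0,0,0],[0,0,-0.06,0,0,0],[0,-0.01,-0.09,0,0,0],[-0.005,-0.03,-0.11,0,0,0],[-0.015,-0.065,-0.115,0,0,0],[-0.03,-0.105,-0.115,0,0,0],[-0.045,-0.145,-0.115,0,0,0],[-0.06,-0.185,-0.115,0,0,0]], "fingers": 38}}

```text
clock: 36.2
tool_pos: [0.5451, 0.2271, 0.1951]
eef_rot: [1.0, -0.0, 0.001, -0.0]
contact_force: [0.4, 0.6, 0.3]
opening: 0.854
```

Call:
{"api": "carry_out", "payload": {"commands": [[-0.005,-0.04,0,0,0,0],[-0.01,-0.08,0,0,0,0],[-0.013,-0.115,0,0,0,0],[-0.015,-0.14,0,0,0,0],[-0.015,-0.152,0.005,0,0,0],[-0.015,-0.154,0.015,0,0,0],[-0.015,-0.154,0.02,0,0,0],[-0.015,-0.154,0.02,0,0,0]], "fingers": 72}}

```text
clock: 37.0
tool_pos: [0.5308, 0.3767, 0.1727]
eef_rot: [1.0, -0.001, -0.001, 0.002]
contact_force: [0.7, 0.4, -0.4]
opening: 0.719
```

Run:
```python
from plant import r
import cv2
s=r.get_state();print(s["tool_pos"],s["opening"],s["q"].round(2))
p=r.snapshot("scene");a=p["img"][150:400,190:520]
cv2.imwrite("pics/h11.png",cv2.resize(cv2.convertScaleAbs(a,alpha=1.1,beta=20),None,fx=2.3,fy=2.3))
```

```text
[0.5307624  0.37666303 0.17273322] 0.719222065977698 [-0.62  0.8  -0.14  1.54  0.14  0.81 -2.38]
```

View pics/h11.png

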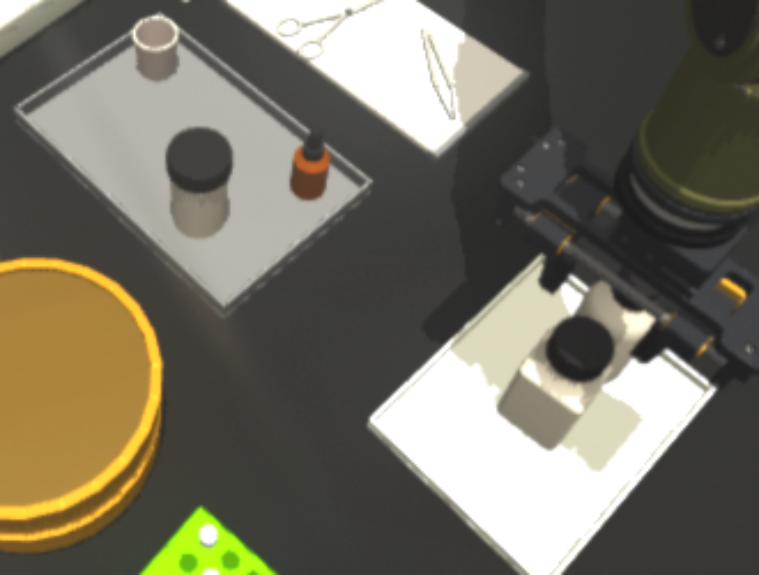

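The cup stands back at (198,180). The square cap (580,348) is under the gripper.

Call:
{"api": "carry_out", "payload": {"commands": [[0,0,0.02,0,0,0],[0,0,0.04,0,0,0],[0,0,0.056,0,0,0],[0,0,0.065,0,0,0],[0,0,0.068,0,0,0],[0,0,0.068,0,0,0],[0,0,0.068,0,0,0]]}}

```text
clock: 37.75
tool_pos: [0.5312, 0.38, 0.1071]
eef_rot: [1.0, -0.0, 0.001, -0.0]
contact_force: [-0.0, -0.0, 0.1]
opening: 0.72
```

Call:
{"api": "carry_out", "payload": {"commands": [[0,0,0,0,0,0],[0,0,0,0,0,0],[0,0,0,0,0,0],[0,0,0,0,0,0],[0,0,0,0,0,0]], "fingers": 255}}

```text
clock: 38.25
tool_pos: [0.5308, 0.3798, 0.1066]
eef_rot: [1.0, -0.0, 0.0, -0.0]
contact_force: [-0.0, -0.1, 3.2]
opening: 0.491
```

Call:
{"api": "carry_out", "payload": {"commands": [[0,0,-0.003,0,0,0],[0,0,-0.01,0,0,0],[0,0,-0.025,0,0,0],[0,0,-0.045,0,0,0],[0,0,-0.07,0,0,0],[0,0,-0.095,0,0,0],[0,0,-0.12,0,0,0],[0,0.01,-0.135,0,0,0],[0.005,0.03,-0.14,0,0,0],[0.01,0.06,-0.14,0,0,0],[0.015,0.095,-0.14,0,0,0],[0.02,0.13,-0.14,0,0,0]]}}

```text
clock: 39.45
tool_pos: [0.5503, 0.2475, 0.2465]
eef_rot: [1.0, -0.0, -0.0, 0.0]
contact_force: [1.7, -0.1, -1.5]
opening: 0.493
```

Call:
{"api": "carry_out", "payload": {"commands": [[0.005,0.035,0,0,0,0],[0.012,0.075,0,0,0,0],[0.02,0.115,0,0,0,0],[0.028,0.155,0,0,0,0],[0.036,0.195,0,0,0,0],[0.042,0.235,0,0,0,0],[0.047,0.27,0,0,0,0],[0.051,0.3,0,0,0,0],[0.052,0.322,0,0,0,0],[0.052,0.333,0.008,0,0,0],[0.052,0.334,0.025,0,0,0],[0.052,0.334,0.045,0,0,0]]}}

```text
clock: 40.65
tool_pos: [0.6023, -0.0845, 0.201]
eef_rot: [1.0, -0.0, 0.0, -0.0]
contact_force: [-0.5, -0.1, -3.2]
opening: 0.496
```

Call:
{"api": "carry_out", "payload": {"commands": [[0,0,0.02,0,0,0],[0,0,0.04,0,0,0],[0,0,0.057,0,0,0],[0,0,0.072,0,0,0],[0,0,0.083,0,0,0],[0,0,0.09,0,0,0],[0,0,0.093,0,0,0],[0,0,0.0945,0,0,0],[0,0,0.095,0,0,0],[0,0,0.095,0,0,0],[0,0,0.095,0,0,0]]}}

```text
clock: 41.75
tool_pos: [0.6028, -0.0843, 0.1066]
eef_rot: [1.0, -0.0, 0.0, 0.0]
contact_force: [-0.3, 0.3, -1.9]
opening: 0.489
```

Call:
{"api": "carry_out", "payload": {"commands": [[0,0,0.0004,0,0,0],[0,0,0.0008,0,0,0],[0,0,0.0008,0,0,0],[0,0,0.0008,0,0,0]]}}

```text
clock: 42.15
tool_pos: [0.603, -0.0845, 0.1066]
eef_rot: [1.0, -0.0, 0.001, 0.0]
contact_force: [-1.9, -0.5, 5.5]
opening: 0.491
```

Call:
{"api": "carry_out", "payload": {"commands": [[0,0,0,0,0,0],[0,0,0,0,0,0],[0,0,0,0,0,0],[0,0,-0.01,0,0,0],[0,0,-0.03,0,0,0],[0,0,-0.06,0,0,0],[0,0,-0.09,0,0,0],[-0.005,-0.02,-0.1,0,0,0],[-0.015,-0.055,-0.1,0,0,0],[-0.03,-0.095,-0.1,0,0,0],[-0.045,-0.135,-0.1,0,0,0],[-0.06,-0.175,-0.1,0,0,0]], "fingers": 75}}

```text
clock: 43.35
tool_pos: [0.542, 0.0923, 0.2062]
eef_rot: [1.0, -0.0, 0.001, -0.0]
contact_force: [0.3, 0.6, 0.1]
opening: 0.706
```

Call:
{"api": "carry_out", "payload": {"commands": [[-0.015,-0.04,0,0,0,0],[-0.03,-0.08,0,0,0,0],[-0.045,-0.12,0,0,0,0],[-0.06,-0.16,0,0,0,0],[-0.07,-0.2,0,0,0,0],[-0.08,-0.24,0,0,0,0],[-0.085,-0.27,0,0,0,0],[-0.087,-0.286,0.005,0,0,0],[-0.087,-0.289,0.02,0,0,0],[-0.087,-0.289,0.03,0,0,0],[-0.087,-0.289,0.03,0,0,0]], "fingers": 93}}

```text
clock: 44.45
tool_pos: [0.4555, 0.3761, 0.1731]
eef_rot: [1.0, -0.002, -0.001, 0.003]
contact_force: [0.7, -0.4, -0.5]
opening: 0.632
```

Run:
```python
from plant import r
import cv2
s=r.get_state();print(s["tool_pos"],s["opening"],s["q"].round(2))
p=r.snapshot("scene");a=p["img"][150:400,190:520]
cv2.imwrite("pics/h12.png",cv2.resize(cv2.convertScaleAbs(a,alpha=1.1,beta=20),None,fx=2.3,fy=2.3))
```

```text
[0.45547817 0.37607594 0.17306286] 0.6323816026598139 [-0.71  0.73 -0.1   1.73  0.11  0.69 -2.44]
```

View pics/h12.png

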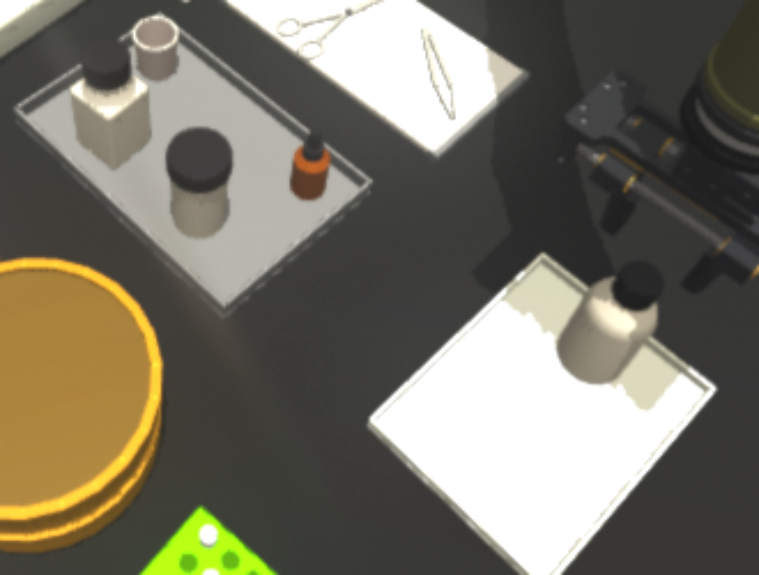

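The square bottle is back at (112,110) and the cup is undisturbed. Next is the narrow bottle (635,290).

Call:
{"api": "carry_out", "payload": {"commands": [[0,0,0.02,0,0,0],[0,0,0.04,0,0,0],[0,0,0.055,0,0,0],[0,0,0.0625,0,0,0],[0,0,0.0637,0,0,0],[0,0,0.0637,0,0,0],[0,0,0.0637,0,0,0]]}}

```text
clock: 45.2
tool_pos: [0.4562, 0.3799, 0.1125]
eef_rot: [1.0, -0.0, 0.001, -0.0]
contact_force: [-0.0, -0.3, -0.1]
opening: 0.635
```

Call:
{"api": "carry_out", "payload": {"commands": [[0,0,0,0,0,0],[0,0,0,0,0,0],[0,0,0,0,0,0],[0,0,0,0,0,0],[0,0,0,0,0,0],[0,0,0,0,0,0]], "fingers": 255}}

```text
clock: 45.8
tool_pos: [0.4558, 0.3801, 0.1119]
eef_rot: [1.0, -0.0, 0.0, -0.0]
contact_force: [-0.3, 0.4, 1.9]
opening: 0.356
```

Call:
{"api": "carry_out", "payload": {"commands": [[0,0,-0.003,0,0,0],[0,0,-0.01,0,0,0],[0,0,-0.025,0,0,0],[0,0,-0.045,0,0,0],[0,0,-0.07,0,0,0],[0,0,-0.095,0,0,0],[0.0,0.005,-0.115,0,0,0],[0.003,0.02,-0.125,0,0,0],[0.008,0.04,-0.125,0,0,0],[0.014,0.065,-0.125,0,0,0],[0.02,0.095,-0.125,0,0,0],[0.027,0.125,-0.125,0,0,0]]}}

```text
clock: 47.0
tool_pos: [0.4822, 0.2521, 0.2363]
eef_rot: [1.0, -0.0, -0.001, 0.001]
contact_force: [0.2, -1.1, -2.3]
opening: 0.352
```

Call:
{"api": "carry_out", "payload": {"commands": [[0.01,0.035,0,0,0,0],[0.02,0.07,0,0,0,0],[0.03,0.105,0,0,0,0],[0.038,0.14,0,0,0,0],[0.045,0.175,0,0,0,0],[0.051,0.21,0,0,0,0],[0.055,0.24,0,0,0,0],[0.057,0.263,0,0,0,0],[0.058,0.277,0.005,0,0,0],[0.058,0.281,0.015,0,0,0],[0.058,0.281,0.03,0,0,0],[0.058,0.281,0.05,0,0,0]]}}

```text
clock: 48.2
tool_pos: [0.5404, -0.025, 0.1859]
eef_rot: [1.0, 0.001, 0.0, -0.001]
contact_force: [-0.2, -0.2, -2.3]
opening: 0.353
```

Call:
{"api": "carry_out", "payload": {"commands": [[0,0,0.02,0,0,0],[0,0,0.037,0,0,0],[0,0,0.052,0,0,0],[0,0,0.063,0,0,0],[0,0,0.07,0,0,0],[0,0,0.073,0,0,0],[0,0,0.0742,0,0,0],[0,0,0.0745,0,0,0],[0,0,0.0745,0,0,0],[0,0,0.0745,0,0,0]]}}

```text
clock: 49.2
tool_pos: [0.5408, -0.0263, 0.1126]
eef_rot: [1.0, -0.0, 0.0, 0.0]
contact_force: [0.8, -0.3, -1.7]
opening: 0.358
```

Call:
{"api": "carry_out", "payload": {"commands": [[0,0,0.0004,0,0,0],[0,0,0.0008,0,0,0],[0,0,0.0008,0,0,0],[0,0,0.0008,0,0,0]]}}

```text
clock: 49.6
tool_pos: [0.5409, -0.0261, 0.1119]
eef_rot: [1.0, -0.0, 0.0, -0.0]
contact_force: [-0.3, 1.0, 3.5]
opening: 0.35
```

Call:
{"api": "carry_out", "payload": {"commands": [[0,0,0,0,0,0],[0,0,0,0,0,0],[0,0,0,0,0,0],[0,0,-0.01,0,0,0],[0,0,-0.03,0,0,0],[0,0,-0.06,0,0,0],[0,0,-0.1,0,0,0],[0,0,-0.14,0,0,0],[-0.01,-0.03,-0.15,0,0,0],[-0.03,-0.07,-0.15,0,0,0],[-0.05,-0.11,-0.15,0,0,0],[-0.07,-0.15,-0.15,0,0,0]], "fingers": 93}}

```text
clock: 50.8
tool_pos: [0.4697, 0.125, 0.2623]
eef_rot: [1.0, -0.001, 0.001, -0.0]
contact_force: [1.0, 0.3, -0.6]
opening: 0.641
```

Call:
{"api": "carry_out", "payload": {"commands": [[-0.01,-0.04,0,0,0,0],[-0.02,-0.08,0,0,0,0],[-0.03,-0.12,0,0,0,0],[-0.04,-0.16,0,0,0,0],[-0.05,-0.2,0,0,0,0],[-0.055,-0.23,0,0,0,0],[-0.055,-0.24,0,0,0,0],[-0.055,-0.24,0,0,0,0],[-0.055,-0.24,0,0,0,0]]}}

```text
clock: 51.7
tool_pos: [0.4164, 0.3616, 0.2614]
eef_rot: [1.0, -0.001, 0.0, 0.001]
contact_force: [-0.0, 0.3, 0.4]
opening: 0.635
```

Run:
```python
from plant import r
import cv2,pickle,numpy as np
s=r.get_state();print(s["clock"],s["tool_pos"],s["contact_force"])
P=pickle.load(open("P0.pkl","rb"))
p=r.snapshot("scene");t=r.snapshot("top")
a=np.hstack([P["scene"]["img"][140:290,190:360],p["img"][140:290,190:360]])
b=np.hstack([P["top"]["img"][175:285,205:375],t["img"][175:285,205:375]])
cv2.imwrite("pics/f.png",cv2.resize(cv2.convertScaleAbs(np.vstack([a,b]),alpha=1.2,beta=15),None,fx=2.3,fy=2.3,interpolation=cv2.INTER_CUBIC))
cv2.imwrite("pics/ft.png",t["img"])
for l in ["narrow_bottle","square_bottle","tall_cup","specimen_jar","dropper_bottle","beaker"]:
  print(l,[[(round(d["p"],2),np.round(d["xyz"],3)) for d in r.spot_point(k,l)][:1] for k in (p,t)])
```

```text
51.7 [0.41638657 0.36157654 0.2614077 ] [-0.0202704   0.28728599  0.42661572]
narrow_bottle [[(0.63, array([ 0.547, -0.027,  0.007]))], [(0.68, array([ 0.538, -0.025,  0.002]))]]
square_bottle [[(0.78, array([ 0.602, -0.085,  0.008]))], [(0.78, array([ 0.602, -0.088,  0.003]))]]
tall_cup [[(0.86, array([0.604, 0.041, 0.006]))], [(0.62, array([0.605, 0.043, 0.004]))]]
specimen_jar [[(0.57, array([ 0.56 , -0.348,  0.076]))], [(0.61, array([ 0.564, -0.348,  0.071]))]]
dropper_bottle [[(0.79, array([0.502, 0.09 , 0.006]))], [(0.42, array([0.501, 0.085, 0.003]))]]
beaker [[(0.82, array([ 0.507, -0.127,  0.002]))], [(0.58, array([ 0.506, -0.125,  0.006]))]]
```

View pics/f.png

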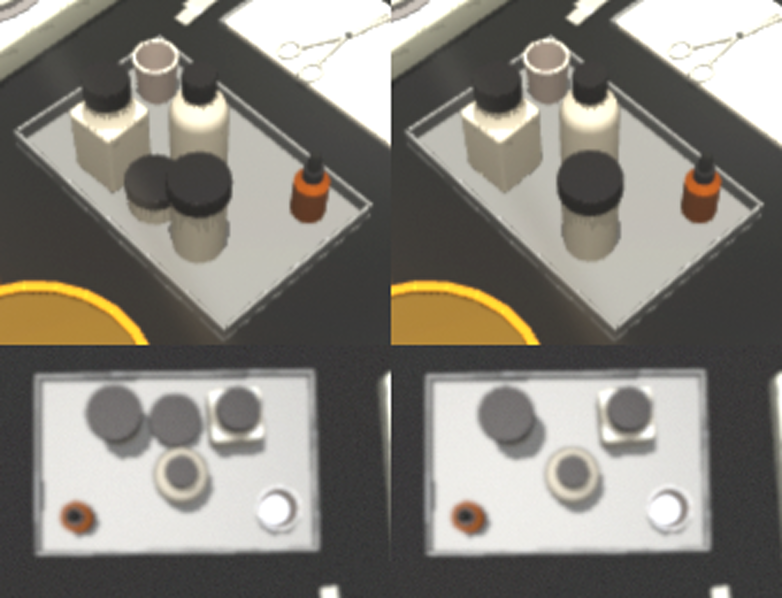

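View pics/ft.png

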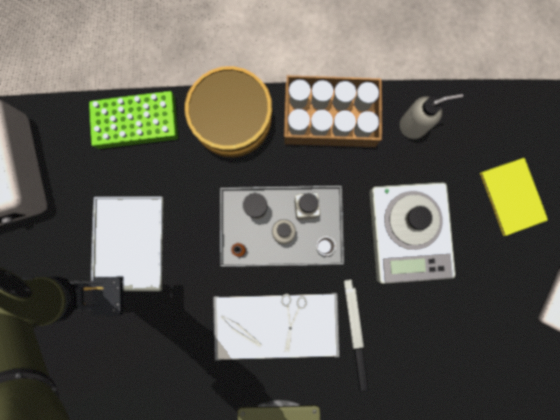

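Before and after views match to a pixel for everything in the spill tray. The jar stands in the middle of the pan (lid at (419,218) in the top view), the drip tray is empty and the arm is clear. Handing in.

Run:
```python
from plant import r
print(r.finish_job())
```

```text
the job is handed in; nothing more can be done
None
```

The job is handed in, and everything asked for was done in the order asked. I moved the narrow bottle, square bottle and cup to the drip tray. Then I put the specimen jar on the balance pan and returned the cup, square bottle and narrow bottle to the places they came from. I lowered every item until the wrist force showed contact before opening the gripper. The robot clock read 51.7 s just before hand-in, against the 144 s limit.

**Spill tray:** in the last camera check, the before and after pictures match to about a pixel for the three containers, the dropper bottle and the beaker. All stand upright. The drip tray is empty and the gripper is clear of everything.

**Jar on the pan:** the two cameras disagree slightly on how well it is centred. The top view puts it about 3.6 mm towards +y, and the scene view about 2 mm off the other way. I took that as calibration error and did not adjust it.

**Detection networks:** the final scene-view reading for the narrow bottle was about 6 mm off in x. The top view and the picture comparison did not bear that out.

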